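Snap the control board onto its locking posts

ROBOT

A 7-joint arm with a two-finger parallel gripper is mounted at the origin on the work surface. World frame = base frame: x ahead of the robot, y to its left, z up, the work surface at z = 0. Lengths are in mm, angles in degrees, forces in N, time in s.
With the tool pointing down it reaches from about 350 to 775 mm from the base axis. Payload 3.1 kg.
Tool frame: the origin (TCP) lies between the finger pads; the fingertips stand 14 mm ahead of it and the grasp point (between the pads) lies 5 mm behind it (bot.tip_extent is the distance from the TCP to the fingertips, in mm); x points along the fingers, y is the direction in which the jaws open and shut, and the axes are right-handed (so a half turn about x gives the same grasp; the last joint's range is limited). The gripper opens to 85 mm and grips with 20 to 120 N. Pads are 22 mm wide; open, the fingers measure 114 mm over their backs; the gripper's body (76 mm by 85 mm) begins 54 mm behind the grasp point. The pads swing forward as they close: fully open they stand 13 mm farther back than shut.
Start: joints at [-67.363, 17.813, 0.802, 86.603, -0.252, 75.585, -1.558], TCP at [232.649, 498.389, 245.304] pointing down, gripper open.
Joint ranges: [-154.91, 154.91], [-16.99, 109.72], [-72.82, 74.43], [7.12, 147.25], [-82.49, 262.49], [11.32, 116.49], [-174.64, 174.64]. Speed limits (degrees/s): [159.86, 159.86, 180, 180, 180, 180, 180].

INTERFACE

Orientations are given as [roll, pitch, yaw] about the fixed x, y, z axes, in that order (R = Rz(yaw) Ry(pitch) Rx(roll)).
In Python, from cell import bot, eyes gives the robot as it stands.
- The arm moves only by the tool carry_out, never from a script. Its argument "plan" is a list of rows, each a list of 7 numbers: the finger opening in mm, from 0 to 85.4, then the shift along the tool's x, y, z in mm, then the turn, a rotation vector about the tool's x, y, z in degrees. In form: [[grip, x, y, z, rx, ry, rz], ...]. A call has 1 to 10 rows; each row shifts and turns the commanded pose from where the row before left it, along the tool's axes as they then stand; what a row does not reach is not made up. A row lasts 1/10 s, in which the tool goes at most 50 mm and 8.59 degrees, less where a joint would pass 70% of its speed; a pose out of reach is approached as far as the arm can. A call is refused whole if a number of a shift passes 50 or a number of a turn 8.59, either way. A call with a gripper value outside its range is refused whole. The fingers move at their own pace and stop on an object; "newtons" is the grip in N (left out, the last holds). Time passes only in rows, so rows that do not move let the fingers close. It gives the time, the measured TCP pose, the force and the opening at its end, in the units of the state.
- bot.read_state(): the state, without advancing time (a new reading comes with each control period).
- eyes.camera(name): name is "scene" or "top"; returns the picture (384x512x3 uint8, red, green, blue); there is no depth.
- eyes.get_calibration(name): a dict with "fx", "fy", "cx", "cy" (pixels), "position" and "rotation" of the camera in the world. Camera axes: x right, y down, z forward; pixel columns grow to the right and rows downward; lengths in mm; the calibration is good to about 2 mm. A picture is of the moment at which its call begins. get_calibration takes no time and is no camera call.
- bot.finish_job(): hands the job in, once; it reports no verdict.
The state is a dict: "t": time; "joints": joint angles; "joint_velocities": joint speeds; "effort": joint torques, N m; "tcp_pos": TCP position; "orientation": TCP orientation; "contact_force": force on the tool from outside, world axes, zero at the start; "ft_torque": the same for the moment, N m; "gripper_width": finger opening in mm.
Only numpy, scipy, OpenCV 4.12 (cv2) and the standard library are available. Lean on these libraries where they do the work, as an engineer would, in place of code of your own. Each camera call takes 0.05 s, during which the arm holds its last target.

TASK

The green circuit board is lying loose on the tips of the four barbed snap posts in its aluminium housing. Press it down, without pressing on its electronic components (the white pads are good places to push), until all four posts have clicked through and the board sits level and fully home on the post shoulders. The blue board in the housing beside it is already fitted: do not press on that one.

Things in the scene. Friction and masses are not known exactly. Their poses are not given: they have to be found in the camera images.
- green_board: Loose green board 140 x 90 x 3 mm, 0.18 kg. Origin: centre of underside, at first 9 mm above home; x along 140, z up. 11 mm corner holes at x +-56, y +-33 mm on the posts. Bare 24 mm white press pads on top at x +44 and -44, y 0: pressing one with shut fingers (about 7 N) clicks that end's two posts, tilting the board; then the other.
- housing: Aluminium tray under the green board, fixed: 170 x 120 mm, 18 mm high. Origin: centre of underside, on the table; x along its length, as the board's. White posts at x +-56, y +-33 mm: flat shoulders 24 mm up, sprung barbed tips to 43 mm up. Home, the board's underside lies on the shoulders, its top 27 mm up: the push gives way at the click, then stops hard.
- blue_unit: Bystander, fixed: an equal tray with an equal but blue board, already snapped home (board's top 27 mm up, its parts to 45 mm). Origin: centre of the tray's underside, on the table; x along its length.
- components: The green board's components, soldered to it, not to be pressed: black relay, two blue capacitors, orange terminal strip. They stand up to 18 mm above the board's top within x -17 to 17, y -38 to 31 mm. Origin: centre of the board's top face (3 mm above the board's origin), axes as the board's.
Not all that is in view belongs to the job. Leave any pink look-alike of the housing alone. Of the things that look like the green_board, the smaller one is meant.

How it is judged:
By the outcome, as a careful person would: the job done as asked, in the order asked, and still so for the second after the job is handed in, with the robot touching nothing.
It also fails if it takes over 35 s, if anything falls off the work surface, if the arm or the gripper's body presses on something with over 40 N, if the wrist force passes 120 N, or if a joint passes its speed limit or range.

## Working session

There is one attempt and no reset: what is moved stays moved. The work goes in short steps, Python scripts to look and compute and a tool call to move; the robot and the scene stay as the last step left them, time stands still between calls to the robot, and variables do not carry over. Pictures are saved under pics/ and viewed, and the job is handed in when it is done.

Besides the shell and the picture viewer there is one more tool, called as a command line: name --pt "numbers of a row" for each row, then --argument value for the rest. carry_out: Moves the arm, as the interface text tells. Its arguments: {"type":"object","properties":{"plan":{"type":"array","items":{"type":"array","items":{"type":"number"}}},"newtons":{"type":"number"}},"required":["plan"]}

```bash
mkdir -p pics; ls
python3 - <<'E'
from cell import bot, eyes
import cv2
s=bot.read_state();print({k:s[k] for k in('t','tcp_pos','orientation','contact_force','gripper_width')})
for n in('scene','top'):
    im=eyes.camera(n);cv2.imwrite(f'pics/{n}0.png',cv2.cvtColor(im,cv2.COLOR_RGB2BGR));print(n,eyes.get_calibration(n))
E
```

```text
pics
{'t': 0.0, 'tcp_pos': array([232.34461245, 497.70611551, 244.19007693]), 'orientation': array([ -87.47957387,   89.85951639, -112.50025814]), 'contact_force': array([-0.24794235,  0.59199044,  0.00901549]), 'gripper_width': 85.34476966180651}
scene {'fx': 468.9129871315731, 'fy': 468.9129871315731, 'cx': 254.68969422068727, 'cy': 194.488344688607, 'position': array([862.59249929, 572.54985755, 725.75964842]), 'rotation': array([-131.67039476,    0.4513013 ,  141.96452225])}
top {'fx': 486.8238968041112, 'fy': 486.8238968041112, 'cx': 261.4728122884633, 'cy': 190.75417159927278, 'position': array([ 257.77856967,  -23.0680465 , 1352.60653736]), 'rotation': array([-171.71372393,    0.95269537,  -91.57877548])}
```

View pics/scene0.png

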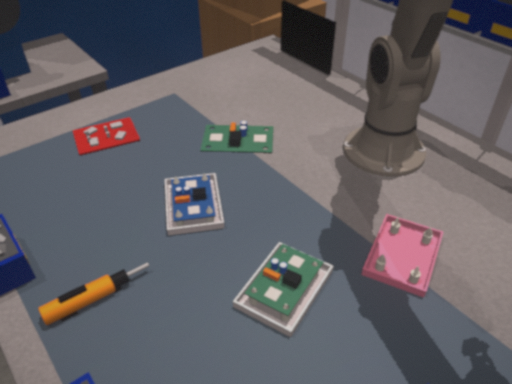

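View pics/top0.png

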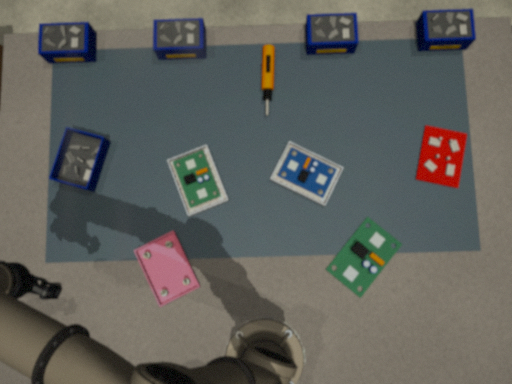

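The green board in its tray is at about (197,180) in the top view and (285,285) in the scene view. The larger loose green board at (364,257) in the top view is a decoy. I'll zoom in next.

Run:
```python
import cv2,numpy as np
a=cv2.imread('pics/top0.png')[135:225,155:240];b=cv2.imread('pics/scene0.png')[235:335,230:340]
a=cv2.resize(a,None,fx=4.5,fy=4.5,interpolation=cv2.INTER_CUBIC);b=cv2.resize(b,(400,364),interpolation=cv2.INTER_CUBIC)
h=max(a.shape[0],b.shape[0]);p=lambda i:cv2.copyMakeBorder(i,0,h-i.shape[0],0,0,0)
cv2.imwrite('pics/z0.png',np.hstack([p(a),p(b)]))
```

```text
(no output)
```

View pics/z0.png

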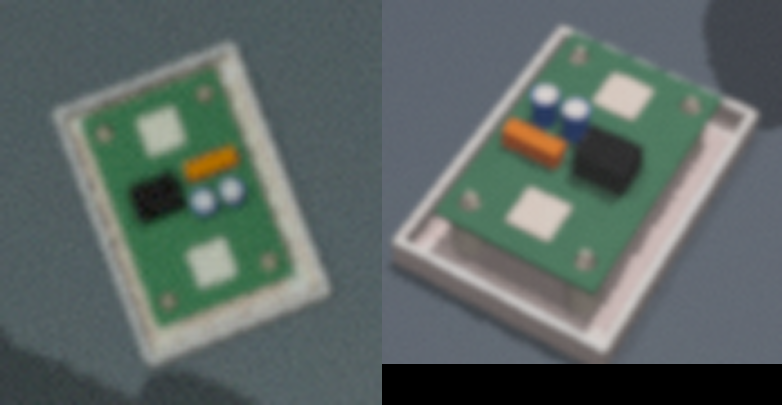

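```bash
cat > h.py <<'E'
from cell import bot, eyes
import numpy as np, cv2
from scipy.spatial.transform import Rotation as R
def cam(n):
    c=eyes.get_calibration(n);return c,R.from_euler('xyz',c['rotation'],degrees=True).as_matrix()
def ray(n,u,v,z):
    c,M=cam(n);d=M@np.array([(u-c['cx'])/c['fx'],(v-c['cy'])/c['fy'],1]);p=np.array(c['position']);return p+d*(z-p[2])/d[2]
def proj(n,P):
    c,M=cam(n);q=(np.atleast_2d(P)-c['position'])@M;return np.c_[c['fx']*q[:,0]/q[:,2]+c['cx'],c['fy']*q[:,1]/q[:,2]+c['cy']]
E
python3 - <<'E'
from h import *
for n,a,b in(('top',(191,164.1),(202.1,193.2)),('scene',(272.9,293.6),(296.3,261.1))):
    A=ray(n,*a,36);B=ray(n,*b,36);d=A-B;print(n,A.round(1),B.round(1),np.linalg.norm(d).round(1),np.degrees(np.arctan2(d[1],d[0])).round(1))
# tray corners top rim z18 (zoom px)
for u,v in((55,112),(233,42),(328,290),(150,362)):print(ray('top',155+u/4.5,135+v/4.5,18).round(1))
s=bot.read_state();print(R.from_euler('xyz',s['orientation'],degrees=True).as_matrix().round(3))
E
```

```text
top [530.3 186.1  36. ] [448.2 156.2  36. ] 87.4 20.0
scene [528.1 188.9  36. ] [445.  158.7  36. ] 88.4 20.0
[548.1 255.7  18. ]
[589.3 144.1  18. ]
[431.2  87.3  18. ]
[390.  197.3  18. ]
[[-0.001  0.423  0.906]
 [-0.002  0.906 -0.423]
 [-1.    -0.002  0.   ]]
```

carry_out --pt "0 0 -15.5 40 0 0 0" --pt "0 0 -15.5 40 0 0 0" --pt "0 0 -15.5 40 0 0 0" --pt "0 0 -15.5 40 0 0 0" --pt "0 0 -15.5 40 0 0 0" --pt "0 0 -15.5 40 0 0 0" --pt "0 0 -15.5 40 0 0 0" --pt "0 0 -15.5 40 0 0 0" --pt "0 0 -15.5 40 0 0 0" --pt "0 0 -15.5 40 0 0 0" --newtons 40

```text
t: 1.1
tcp_pos: [530.2, 187.4, 244.8]
orientation: [-144.3, 89.9, -169.3]
contact_force: [-0.2, 0.5, 0.6]
gripper_width: 0.2
```

carry_out --pt "0 20 0 0 -7.5 0 0" --pt "0 20 0 0 -7.5 0 0" --pt "0 20 0 0 -7.5 0 0" --pt "0 20 0 0 -7.5 0 0" --pt "0 20 0 0 -7.5 0 0" --pt "0 20 0 0 -7.5 0 0" --pt "0 0 0 0 0 0 0" --pt "0 0 0 0 0 0 0"

```text
t: 1.9
tcp_pos: [529.3, 188.5, 125.1]
orientation: [-179.4, 89.9, -159.6]
contact_force: [-0.4, 0.7, 0.8]
gripper_width: -0.3
```

carry_out --pt "0 20 0 0 0 0 0" --pt "0 20 0 0 0 0 0" --pt "0 20 0 0 0 0 0" --pt "0 5 0 0 0 0 0" --pt "0 0 0 0 0 0 0" --pt "0 0 0 0 0 0 0"

```text
t: 2.5
tcp_pos: [530.8, 189.2, 61.8]
orientation: [-0.9, 89.8, 19.0]
contact_force: [1.0, -0.4, -0.0]
gripper_width: 0.0
```

```bash
cat > look.py <<'E'
from h import *
import sys
k=sys.argv[1];s=bot.read_state();print(s['t'],s['tcp_pos'].round(1),s['contact_force'].round(1),R.from_euler('xyz',s['orientation'],degrees=True).as_matrix().round(2).tolist())
a=cv2.cvtColor(eyes.camera('top'),4);b=cv2.cvtColor(eyes.camera('scene'),4)
cv2.imwrite(f'pics/full{k}.png',b)
f=lambda i:cv2.resize(i,None,fx=3.5,fy=3.5,interpolation=cv2.INTER_CUBIC)
cv2.imwrite(f'pics/l{k}.png',np.hstack([f(a[125:240,145:245]),f(b[225:340,225:345])]))
E
python3 look.py 1
```

```text
2.5 [530.8 189.2  61.8] [ 1.  -0.4 -0. ] [[0.0, -0.34, 0.94], [0.0, 0.94, 0.34], [-1.0, -0.0, 0.0]]
```

View pics/l1.png

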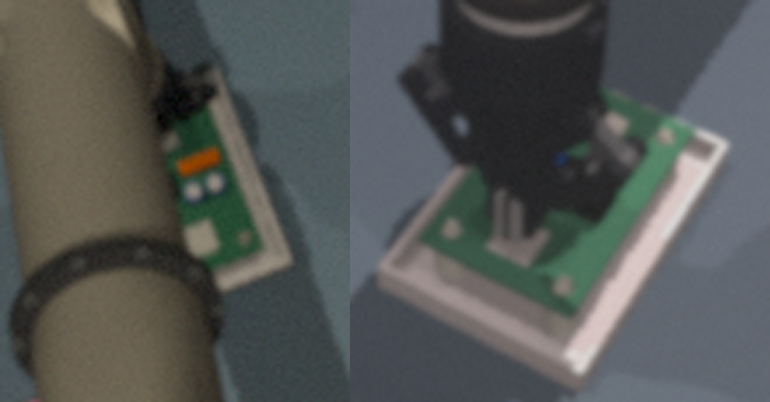

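Seen in the scene view, the shut fingertips are over the outer white pad at about (515,240) in the zoomed picture. I'll lower them slowly.

carry_out --pt "0 5 0 0 0 0 0" --pt "0 3 0 0 0 0 0" --pt "0 2 0 0 0 0 0" --pt "0 1 0 0 0 0 0" --pt "0 1 0 0 0 0 0" --pt "0 1 0 0 0 0 0" --pt "0 0 0 0 0 0 0"

```text
t: 3.3
tcp_pos: [529.6, 188.8, 47.7]
orientation: [19.3, 90.0, 39.3]
contact_force: [-1.6, -0.4, 4.4]
gripper_width: 0.1
```

carry_out --pt "0 1 0 0 0 0 0" --pt "0 1 0 0 0 0 0" --pt "0 1 0 0 0 0 0" --pt "0 0 0 0 0 0 0"

```text
t: 3.7
tcp_pos: [529.6, 188.8, 44.3]
orientation: [-7.1, 90.0, 12.9]
contact_force: [-0.1, -0.3, 3.3]
gripper_width: -0.1
```

carry_out --pt "0 1 0 0 0 0 0" --pt "0 1 0 0 0 0 0" --pt "0 0 0 0 0 0 0"

```text
t: 4.0
tcp_pos: [529.7, 188.8, 42.6]
orientation: [13.4, 90.0, 33.4]
contact_force: [-1.7, -0.2, 4.4]
gripper_width: -0.0
```

carry_out --pt "0 1 0 0 0 0 0" --pt "0 0.5 0 0 0 0 0" --pt "0 0 0 0 0 0 0"

```text
t: 4.3
tcp_pos: [529.8, 188.8, 42.4]
orientation: [21.1, 90.0, 41.1]
contact_force: [-3.6, -1.0, 11.6]
gripper_width: -0.2
```

carry_out --pt "0 1 0 0 0 0 0" --pt "0 0 0 0 0 0 0"

```text
t: 4.5
tcp_pos: [529.8, 188.9, 42.3]
orientation: [36.0, 90.0, 56.0]
contact_force: [-5.4, -1.6, 16.5]
gripper_width: -0.4
```

```bash
python3 look.py 2
```

```text
4.5 [529.8 188.9  42.3] [-5.4 -1.6 16.5] [[0.0, -0.34, 0.94], [0.0, 0.94, 0.34], [-1.0, 0.0, 0.0]]
```

View pics/l2.png

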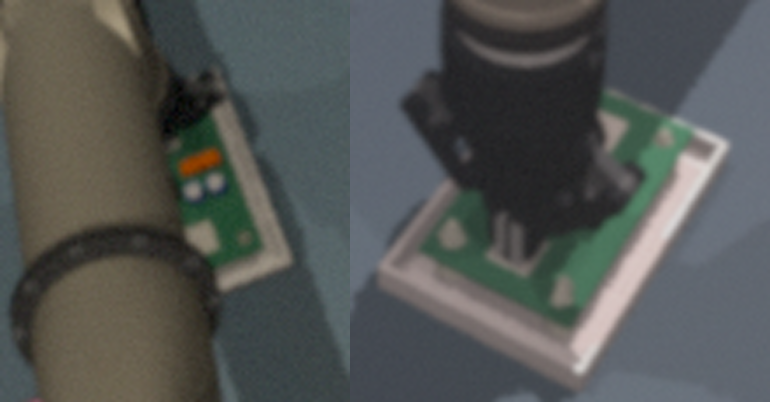

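The near end is down: its posts now stand proud through the board at (452,232) and (565,290), and the push stopped hard. I'll lift, clear the components and go to the other pad.

carry_out --pt "0 -5 0 0 0 0 0" --pt "0 -20 0 0 0 0 0" --pt "0 -40 0 0 0 0 0" --pt "0 0 0 -22 0 0 0" --pt "0 0 0 -22 0 0 0" --pt "0 0 0 -22 0 0 0" --pt "0 0 0 -22 0 0 0" --pt "0 0 0 0 0 0 0" --pt "0 0 0 0 0 0 0"

```text
t: 5.5
tcp_pos: [447.2, 158.9, 104.7]
orientation: [1.8, 89.9, 21.8]
contact_force: [-0.3, 0.3, 0.6]
gripper_width: 0.1
```

```bash
python3 look.py 3
```

```text
5.5 [447.2 158.9 104.7] [-0.3  0.3  0.6] [[0.0, -0.34, 0.94], [0.0, 0.94, 0.34], [-1.0, 0.0, 0.0]]
```

View pics/l3.png

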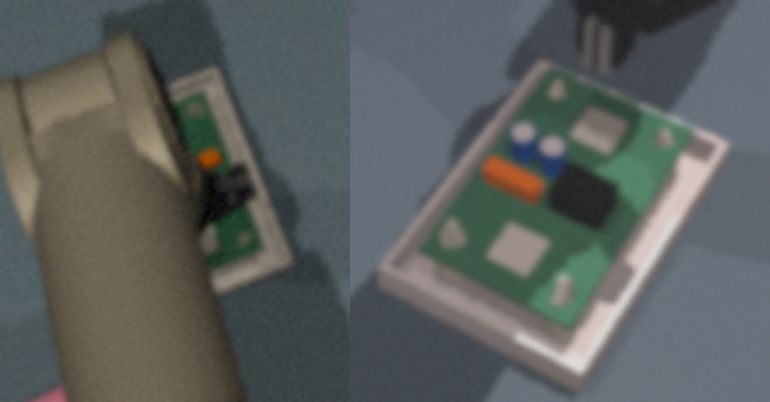

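The near end stayed down after the release. The far pad is centred at (600,130) in the zoomed view, matching the target.

carry_out --pt "0 20 0 0 0 0 0" --pt "0 18 0 0 0 0 0" --pt "0 8 0 0 0 0 0" --pt "0 4 0 0 0 0 0" --pt "0 2 0 0 0 0 0" --pt "0 1 0 0 0 0 0" --pt "0 1 0 0 0 0 0" --pt "0 0 0 0 0 0 0"

```text
t: 6.4
tcp_pos: [447.2, 158.8, 51.2]
orientation: [3.0, 89.9, 23.0]
contact_force: [0.2, -0.2, 0.6]
gripper_width: -0.2
```

```bash
python3 look.py 4
```

```text
6.4 [447.2 158.8  51.2] [ 0.2 -0.2  0.6] [[0.0, -0.34, 0.94], [0.0, 0.94, 0.34], [-1.0, 0.0, 0.0]]
```

View pics/l4.png

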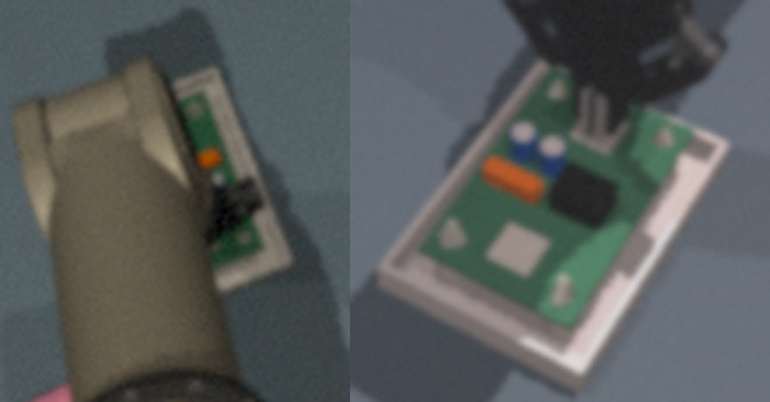

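The fingertips are on the far pad at about (597,130), so I'll press.

carry_out --pt "0 1 0 0 0 0 0" --pt "0 1 0 0 0 0 0" --pt "0 1 0 0 0 0 0" --pt "0 1 0 0 0 0 0" --pt "0 1 0 0 0 0 0" --pt "0 0 0 0 0 0 0"

```text
t: 7.1
tcp_pos: [446.8, 158.6, 46.1]
orientation: [178.2, 90.0, -161.9]
contact_force: [-1.8, -1.0, 4.4]
gripper_width: 0.0
```

carry_out --pt "0 1 0 0 0 0 0" --pt "0 1 0 0 0 0 0" --pt "0 1 0 0 0 0 0" --pt "0 1 0 0 0 0 0" --pt "0 0 0 0 0 0 0"

```text
t: 7.6
tcp_pos: [446.8, 158.6, 41.4]
orientation: [-162.2, 90.0, -142.2]
contact_force: [-0.6, -0.9, 0.4]
gripper_width: 0.2
```

carry_out --pt "0 1 0 0 0 0 0" --pt "0 1 0 0 0 0 0" --pt "0 0 0 0 0 0 0"

```text
t: 7.9
tcp_pos: [446.9, 158.7, 41.1]
orientation: [121.7, 90.0, 141.7]
contact_force: [-3.3, -1.7, 11.5]
gripper_width: 0.1
```

carry_out --pt "0 1 0 0 0 0 0" --pt "0 1 0 0 0 0 0" --pt "0 0 0 0 0 0 0"

```text
t: 8.2
tcp_pos: [446.9, 158.8, 41.0]
orientation: [102.9, 90.0, 122.9]
contact_force: [-7.9, -2.8, 26.1]
gripper_width: 0.3
```

This end stopped hard at tip height 27 mm, which is home. I'll go back and check that the first end is home too.

carry_out --pt "0 -5 0 0 0 0 0" --pt "0 -20 0 0 0 0 0" --pt "0 -40 0 0 0 0 0" --pt "0 0 0 22 0 0 0" --pt "0 0 0 22 0 0 0" --pt "0 0 0 22 0 0 0" --pt "0 0 0 22 0 0 0" --pt "0 0 0 0 0 0 0" --pt "0 0 0 0 0 0 0"

```text
t: 9.1
tcp_pos: [529.0, 188.5, 102.1]
orientation: [-175.9, 89.9, -156.0]
contact_force: [0.1, -0.6, 0.1]
gripper_width: -0.5
```

```bash
python3 look.py 5
```

```text
9.1 [529.  188.5 102.1] [ 0.1 -0.6  0.1] [[-0.0, -0.34, 0.94], [-0.0, 0.94, 0.34], [-1.0, -0.0, -0.0]]
```

View pics/l5.png

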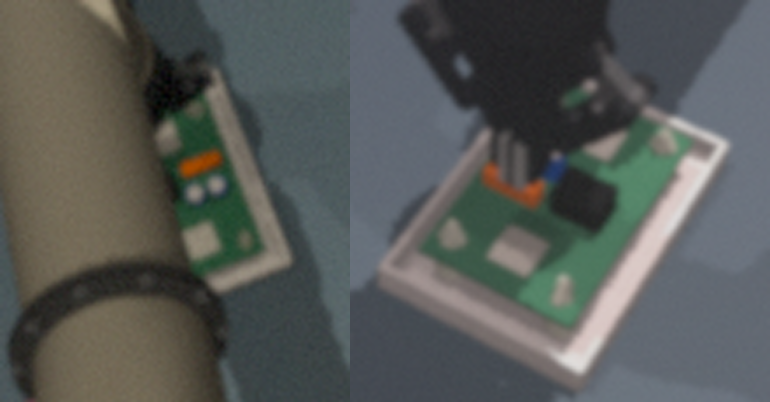

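The posts I can see stand proud of the board. I'll press the first pad once more, gently, to confirm the height.

carry_out --pt "0 20 0 0 0 0 0" --pt "0 20 0 0 0 0 0" --pt "0 12 0 0 0 0 0" --pt "0 5 0 0 0 0 0" --pt "0 2 0 0 0 0 0" --pt "0 1 0 0 0 0 0" --pt "0 1 0 0 0 0 0" --pt "0 0 0 0 0 0 0"

```text
t: 10.0
tcp_pos: [530.0, 188.9, 42.4]
orientation: [1.8, 89.9, 21.7]
contact_force: [-0.3, 0.1, -0.0]
gripper_width: 0.2
```

carry_out --pt "0 1 0 0 0 0 0" --pt "0 1 0 0 0 0 0" --pt "0 1 0 0 0 0 0" --pt "0 0 0 0 0 0 0"

```text
t: 10.4
tcp_pos: [530.0, 189.0, 41.1]
orientation: [14.3, 89.9, 34.2]
contact_force: [-4.0, -1.8, 11.5]
gripper_width: -0.1
```

This end stops hard at the same height (TCP 41.1 mm). I'll retreat clear of the scene.

carry_out --pt "0 -5 0 0 0 0 0" --pt "0 -20 0 0 0 0 0" --pt "0 -40 0 0 0 0 0" --pt "0 -40 0 0 0 0 0" --pt "0 -40 0 0 0 0 0" --pt "0 0 40 -20 0 0 0" --pt "0 0 40 -20 0 0 0" --pt "0 0 40 -20 0 0 0" --pt "0 0 40 -20 0 0 0" --pt "0 0 0 0 0 0 0"

```text
t: 11.4
tcp_pos: [392.9, 318.5, 183.9]
orientation: [113.4, 89.7, 134.1]
contact_force: [0.1, 0.3, -0.4]
gripper_width: -0.0
```

```bash
python3 look.py 6
```

```text
11.4 [392.9 318.5 183.9] [ 0.1  0.3 -0.4] [[-0.0, -0.35, 0.94], [0.0, 0.94, 0.35], [-1.0, 0.01, -0.0]]
```

View pics/l6.png

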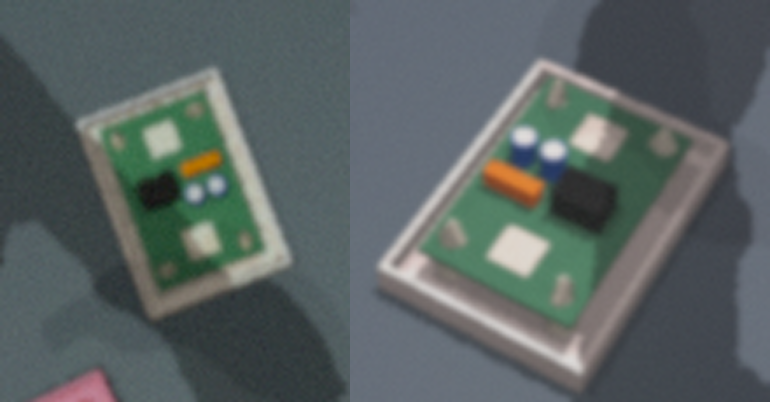

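All four posts stand proud: (557,92), (663,142), (452,233) and (563,290). The board looks level in the tray, and the arm is clear.

```bash
python3 -c "
from cell import bot
print(bot.finish_job())"
```

```text
the job is handed in; nothing more can be done
None
```

The green board is pressed home on all four posts and the job is handed in. It took about 11.5 s of robot time.

- **Pressing:** I pushed only on the two white pads with shut fingers, the end farther from the robot first and then the other. I did not touch the components, the blue board, the pink tray or the larger green board.
- **Height check:** Both pads stopped hard at TCP heights of 41.1 and 41.0 mm. That puts the fingertips at 27 mm, the board's home height, so it sits level. The first pad stopped at 42.3 mm while the board was still tilted, so I pressed it again afterwards to confirm.
- **Force:** The highest vertical force I read was 26 N, and the wrist readings stayed well under the limit.
- **Picture check:** The last pictures show all four post tips standing clear above the board. The arm was away from everything and the force read about zero.

No check failed. The two cameras disagreed by about 3 mm on the pad positions, so I aimed at the average, which is well within a 24 mm pad.

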